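# Prove the emergency stop on the compressor test bench

### The job

Check the test bench's emergency stop: press the red mushroom button on the yellow-topped box fully down so that it latches, then twist its head clockwise (seen from above) to its end stop and let go, so that it springs back up. Leave it up and do not press the black mushroom button on the grey box.

Things in the scene. Friction and masses are not known exactly. Their poses are not given: they have to be found in the camera images.
- stop_cap (a point): Centre of the red mushroom head, half-way up it, z up; turns and moves with it. Head: round, 42 mm across, 22 mm high, 14 mm of straight rim, white mark on top, on a 22 mm steel stem; grip its rim at any yaw. This point is 101 mm above the bench with the head up, 89 mm latched down. Below: fixed box 86 mm square, yellow top 64 mm above the bench, with a collar 56 mm across, 3 mm high.
- stop_press (a joint): How far the red head is pushed down, m: 0 = up (start), 0.012 = down on a hard stop. About 7 N starts it; past half travel it snaps down and stays latched by itself (held by about 3 N). Turned clockwise past 35 degrees it is unlatched: gripped fingers may still hold it down, and it springs up when they open with the head left turned.
- stop_turn (a joint): Turn of the red head about its vertical axis, rad: 0 = start, grows clockwise seen from above to a hard stop at 1.05 (60 degrees). Stiff (0.15 to 0.25 N m), stays where it is left, up or down. Turn it only once the head is latched down.
- jog_press (a joint): How far the black mushroom head on the other, grey-topped box (same size and shape as the red one, plain spring return, at least 0.25 m from it) is pushed down, m: 0 = up, 0.012 = fully down. To be left alone.
Things that resemble listed ones, but are neither listed nor needed, are in the scene too. What is shaped like the part that bears stop_cap but purple is not meant.

How it is judged:
On the way, in this order (a step that is already met when the one before it is completed fails the run):
1. the red mushroom is pressed fully down (within 2 mm of its stop), not yet turned (value of joint stop_press above 0.01 m and value of joint stop_turn below 0.3 rad), for 0.2 s.
2. the red head is turned clockwise (more than 0.35 rad) (value of joint stop_turn above 0.35 rad), for 0.1 s.
At the end, for the whole second after the job is handed in: the red mushroom has sprung back up (within 3 mm of its top position) and the black one is up (within 3 mm) (value of joint each of stop_press, jog_press below 0.003 m); the robot touches nothing.
It fails at once if the black mushroom is pressed (more than 4 mm) (value of joint jog_press above 0.004 m).
It also fails if it takes over 40 s, if anything falls off the work surface, if the arm or the gripper's body presses on something with over 40 N, if the wrist force passes 120 N, or if a joint passes its speed limit or range.

### The arm

A 7-joint arm with a two-finger parallel gripper is mounted at the origin on the work surface. World frame = base frame: x ahead of the robot, y to its left, z up, the work surface at z = 0. Lengths are in m, angles in rad, forces in N, time in s.
With the tool pointing down it reaches from about 0.4 to 0.875 m from the base axis. Payload 19.3 kg.
Tool frame: the origin (TCP) lies at the very end of the fingers, on their centre line; the grasp point (between the pads) lies 19 mm behind it; z points along the fingers, y is the direction in which the jaws open and shut (so a half turn about z gives the same grasp; the last joint's range is limited). The gripper opens to 85 mm and grips with 20 to 120 N. Pads are 22 mm wide; open, the fingers measure 114 mm over their backs; the gripper's body (76 mm by 85 mm) begins 54 mm behind the grasp point. The pads swing forward as they close: fully open they stand 13 mm farther back than shut.
Start: joints at [-1.241, 0.521, -0.036, 1.599, 0.021, 1.021, -0.113], TCP at [0.243, 0.576, 0.231] pointing down, gripper open.
Joint ranges: [-2.91, 2.91], [-0.3, 2.13], [-1.5, 1.42], [0.17, 2.43], [-1.26, 4.41], [0.16, 1.93], [-2.52, 2.52]. Speed limits (rad/s): [1.89, 1.89, 2.39, 2.39, 3.01, 3.01, 3.01].

### API

Orientations are given as [roll, pitch, yaw] about the fixed x, y, z axes, in that order (R = Rz(yaw) Ry(pitch) Rx(roll)).
In Python, from workcell import bot, vision, job_done gives the robot as it stands.
- The arm moves only by the tool arm_command, never from a script. Its arguments are lists of equal length, an entry for each row: "gripper": the finger opening in cm, from 0 to 8.54; "slide": the shift along the tool's x, y, z in cm, a list of three; "turn": the turn, a rotation vector about the tool's x, y, z in degrees, a list of three. A call has 1 to 5 rows; each row is the pose to reach, as a shift and turn from the pose commanded when the call began, along the tool's axes at that moment; what a row does not reach only later rows make up. A row lasts 1/8 s, in which the tool goes at most 62.5 mm and 10.7 degrees, less where a joint would pass 70% of its speed; a pose out of reach is approached as far as the arm can. A call with a gripper value outside its range is refused whole. The fingers move at their own pace and stop on an object; "force" is the grip in N (left out, the last holds). Time passes only in rows, so rows that repeat a pose let the fingers close. It gives the time, the measured TCP pose, the force and the opening at its end, in the units of the state.
- bot.observe(): the state, without advancing time (a new reading comes with each control period).
- vision.grab_frame(name): name is "side" or "top" or "wrist"; returns the picture (384x512x3 uint8, blue, green, red); there is no depth.
- vision.camera_model(name): a dict with "mtx" (3x3 intrinsics, pixels), "T" (4x4, takes a point from camera to world coordinates). Camera axes: x right, y down, z forward; pixel columns grow to the right and rows downward; lengths in m; the calibration is good to about 2 mm. A picture is of the moment at which its call begins: read the wrist's pose just before it. camera_model takes no time and is no camera call; for the wrist camera it gives the pose at the moment of the call.
- job_done(): hands the job in, once; it reports no verdict.
The state is a dict: "clock": time; "qpos": joint angles; "qd": joint speeds; "joint_efforts": joint torques, N m; "position": TCP position; "tool_rot": TCP orientation; "force": force on the tool from outside, world axes, zero at the start; "moment": the same for the moment, N m; "grip_width": finger opening in m.
Only numpy, scipy, OpenCV 4.12 (cv2) and the standard library are available. Lean on these libraries where they do the work, as an engineer would, in place of code of your own. Each camera call takes 0.05 s, during which the arm holds its last target. There are 200 camera calls.

## Working session

There is one attempt and no reset: what is moved stays moved. The work goes in short steps, Python scripts to look and compute and a tool call to move; the robot and the scene stay as the last step left them, time stands still between calls to the robot, and variables do not carry over. Pictures are saved under pics/ and viewed, about 8 in all and at most 12, crops included, and the job is handed in when it is done.

Besides the shell and the picture viewer there is one more tool, called after "Emit:" as name(argument=value, ...), one argument or row to a line, values as JSON. arm_command: Moves the arm, as the interface text tells. Its arguments: {"type":"object","properties":{"gripper":{"type":"array","items":{"type":"number"}},"slide":{"type":"array","items":{"type":"array","items":{"type":"number"}}},"turn":{"type":"array","items":{"type":"array","items":{"type":"number"}}},"force":{"type":"number"}},"required":["gripper","slide","turn"]}

```bash
mkdir -p pics; cat > h.py <<'E'
import numpy as np,cv2
from workcell import bot,vision
def ray(name,uv,cm=None):
    c=cm or vision.camera_model(name); T=np.array(c["T"]); d=T[:3,:3]@np.linalg.inv(np.array(c["mtx"]))@[uv[0],uv[1],1]
    return T[:3,3],d/np.linalg.norm(d)
def tri(rays):
    A=sum(np.eye(3)-np.outer(d,d) for o,d in rays); b=sum((np.eye(3)-np.outer(d,d))@o for o,d in rays)
    return np.linalg.solve(A,b)
def onz(r,z): o,d=r; return o+d*(z-o[2])/d[2]
def proj(name,p):
    c=vision.camera_model(name);T=np.linalg.inv(np.array(c["T"]));q=np.array(c["mtx"])@(T[:3,:3]@p+T[:3,3]);return q[:2]/q[2]
E
python3 - <<'E'
from h import *
a=vision.grab_frame("top");b=vision.grab_frame("side")
cv2.imwrite("pics/top.png",a);cv2.imwrite("pics/side.png",b)
for n in("top","side"):
    print(n,np.round(vision.camera_model(n)["T"],3).tolist())
print(bot.observe())
E
```

```text
top [[-0.027, -0.989, 0.149, 0.348], [-0.999, 0.03, 0.012, 0.018], [-0.016, -0.148, -0.989, 1.218], [0.0, 0.0, 0.0, 1.0]]
side [[0.995, -0.066, 0.079, 0.426], [-0.102, -0.518, 0.849, -0.739], [-0.015, -0.853, -0.522, 0.582], [0.0, 0.0, 0.0, 1.0]]
{'clock': 0.1, 'qpos': array([-1.24117374,  0.52194203, -0.0363417 ,  1.59992216,  0.02121937,
        1.02110177, -0.11279684]), 'qd': array([-1.36432587e-03, -1.77793422e-03,  4.81008229e-04, -2.02574760e-03,
       -6.84629220e-04,  6.53296765e-05,  7.21461228e-04]), 'joint_efforts': array([ 5.78421474e-03, -9.28483844e+01,  1.98544934e+00, -3.70526969e+01,
        1.82598538e-02,  5.44111987e-03, -1.10086361e-05]), 'position': array([0.24319975, 0.57542963, 0.23080117]), 'tool_rot': array([-3.14060803e+00,  7.77302948e-05,  2.74178426e+00]), 'force': array([-0.87066933,  0.31841297, -0.41375068]), 'moment': array([ 0.01212812, -0.01106194,  0.00910712]), 'grip_width': 0.08560252611420045}
```

View pics/top.png

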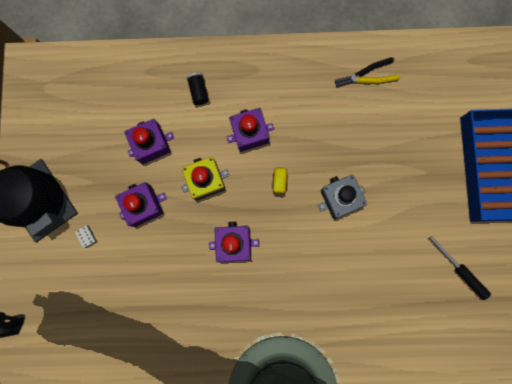

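View pics/side.png

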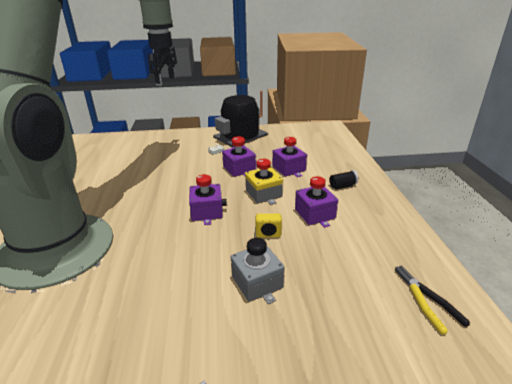

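The top view shows five red mushroom heads. Four are on purple boxes, at (143,136), (133,203), (249,125) and (231,243). One is on a yellow-topped box at (201,175), which is (264,165) in the side view. The yellow one fits the description. The black button on the grey box is at (347,195).

```bash
python3 - <<'E'
from h import *
a=cv2.imread("pics/top.png");b=cv2.imread("pics/side.png")
def red(im,near):
    h=cv2.cvtColor(im,cv2.COLOR_BGR2HSV)
    m=(((h[...,0]<8)|(h[...,0]>172))&(h[...,1]>150)&(h[...,2]>70)).astype(np.uint8)
    n,l,s,c=cv2.connectedComponentsWithStats(m)
    i=min((i for i in range(1,n) if s[i,4]>20),key=lambda i:np.hypot(*(c[i]-near)))
    return c[i],s[i]
ct,st=red(a,(201,175));cs,ss=red(b,(264,165))
print(ct,st,cs,ss)
p=tri([ray("top",ct),ray("side",cs)]);print("tri",p,proj("top",p),proj("side",p))
print(onz(ray("top",ct),.103),onz(ray("side",cs),.101))
g=tri([ray("top",(347,195)),ray("side",(257,246))]);print("black",g)
w=np.hstack([cv2.resize(a[130:220,155:250],(400,380),interpolation=2),cv2.resize(b[140:215,215:310],(400,380),interpolation=2)])
cv2.imwrite("pics/crop.png",w)
E
```

```text
[199.68556701 174.27319588] [192 167  16  16 194] [263.2962963  163.65740741] [257 159  14  10 108]
tri [0.53720737 0.1833014  0.10196605] [199.68520015 174.58943448] [263.56262508 163.60599025]
[0.53781451 0.18314112 0.103     ] [0.53663846 0.18493889 0.101     ]
black [ 0.47843515 -0.17283612  0.10209176]
```

View pics/crop.png

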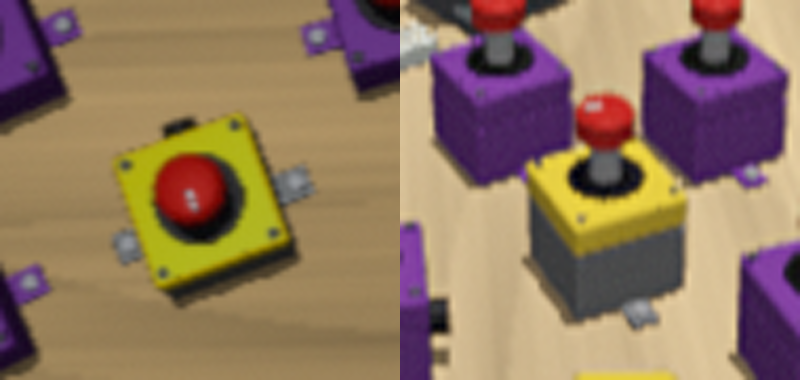

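The crop confirms the target: a red head with a white mark on a yellow-topped, grey-sided box, with only purple lookalikes around it. It sits at about (0.537, 0.184, 0.102). Next I move above it.

Emit:
arm_command(
  gripper=[8.5,8.5,8.5,8.5,8.5],
  slide=[
    [-42.3,-24.7,0],
    [-42.3,-24.7,0],
    [-42.3,-24.7,0],
    [-42.3,-24.7,0],
    [-42.3,-24.7,0],
  ],
  turn=[
    [0,0,0],
    [0,0,0],
    [0,0,0],
    [0,0,0],
    [0,0,0],
  ],
)

```text
clock: 0.72
position: [0.4314, 0.3237, 0.2313]
tool_rot: [-3.142, -0.0, 2.742]
force: [1.6, 1.5, 0.3]
grip_width: 0.085
```

Emit:
arm_command(
  gripper=[8.5,8.5,8.5,8.5,8.5],
  slide=[
    [-15.2,-8.8,0],
    [-15.2,-8.8,0],
    [-15.2,-8.8,0],
    [-15.2,-8.8,0],
    [-15.2,-8.8,0],
  ],
  turn=[
    [0,0,0],
    [0,0,0],
    [0,0,0],
    [0,0,0],
    [0,0,0],
  ],
)

```text
clock: 1.35
position: [0.5359, 0.1856, 0.231]
tool_rot: [-3.141, -0.001, 2.742]
force: [-0.7, -0.2, -0.3]
grip_width: 0.0852
```

```bash
python3 - <<'E'
from h import *
import pickle
s=bot.observe();c=vision.camera_model("wrist");a=vision.grab_frame("wrist")
cv2.imwrite("pics/w1.png",a);pickle.dump((c,a),open("w1.pkl","wb"))
print(s["clock"],s["position"],s["qpos"],np.round(c["T"],3).tolist(),proj("wrist",np.array([.537,.184,.102])))
E
```

```text
1.35 [0.53590549 0.18560538 0.23101718] [-0.48761     0.4308382   0.06825748  1.75924086 -0.03542941  0.95327942
  0.76597813] [[0.389, 0.881, 0.269, 0.468], [0.921, -0.372, -0.114, 0.215], [-0.0, 0.292, -0.956, 0.374], [0.0, 0.0, 0.0, 1.0]] [253.18674749 188.21030406]
```

View pics/w1.png

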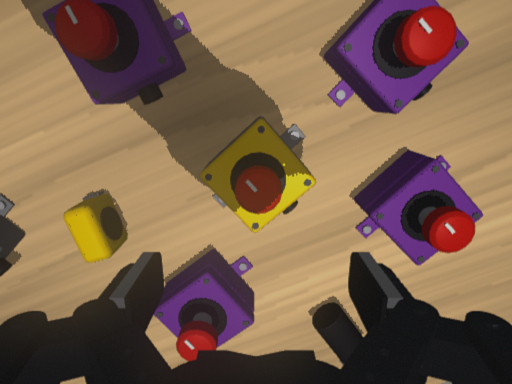

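The wrist view shows the partly shadowed red head on the yellow box at about (259,188), while the estimate projects to (253,188). I'll refine that with a segmentation.

```bash
python3 - <<'E'
from h import *
import pickle
c,a=pickle.load(open("w1.pkl","rb"))
h=cv2.cvtColor(a,cv2.COLOR_BGR2HSV)
m=(((h[...,0]<9)|(h[...,0]>172))&(h[...,1]>140)&(h[...,2]>40)).astype(np.uint8)
m[:120]=0;m[250:]=0;m[:,:200]=0;m[:,320:]=0
m=cv2.morphologyEx(m,cv2.MORPH_OPEN,np.ones((3,3)))
k=max(cv2.findContours(m,0,2)[0],key=cv2.contourArea)
(u,v),r=cv2.minEnclosingCircle(k);print(u,v,r,cv2.boundingRect(k))
rw=ray("wrist",(u,v),c);p=onz(rw,.101);print(p)
q=tri([rw,ray("top",(199.7,174.3)),ray("side",(263.3,163.7))]);print(q, tri([rw,ray("side",(263.3,163.7))]),tri([rw,ray("top",(199.7,174.3))]))
print([onz(ray("wrist",uv,c),.064) for uv in [(261,120),(207,178),(256,231),(314,182)]])
E
```

```text
258.3121337890625 188.6300506591797 23.718290328979492 (235, 166, 47, 47)
[0.53955887 0.18735967 0.101     ]
[0.53822562 0.18554132 0.10034037] [0.53832327 0.18727597 0.10001824] [0.54145527 0.18570929 0.08874239]
[array([0.48798394, 0.2120419 , 0.064     ]), array([0.51914212, 0.14069022, 0.064     ]), array([0.59088947, 0.1635502 , 0.064     ]), array([0.56453414, 0.23772519, 0.064     ])]
```

Emit:
arm_command(
  gripper=[0,0,0,0,0],
  slide=[
    [-0.2,0.25,2],
    [-0.2,0.25,5],
    [-0.2,0.25,8],
    [-0.2,0.25,10],
    [-0.2,0.25,11.2],
  ],
  turn=[
    [0,0,0],
    [0,0,0],
    [0,0,0],
    [0,0,0],
    [0,0,0],
  ],
  force=60,
)

```text
clock: 2.02
position: [0.5383, 0.1878, 0.1184]
tool_rot: [-3.141, -0.001, 2.744]
force: [0.5, -0.1, 0.4]
grip_width: 0.0001
```

Emit:
arm_command(
  gripper=[0,0,0,0,0],
  slide=[
    [0,0,0.5],
    [0,0,0.9],
    [0,0,1.3],
    [0,0,1.6],
    [0,0,1.8],
  ],
  turn=[
    [0,0,0],
    [0,0,0],
    [0,0,0],
    [0,0,0],
    [0,0,0],
  ],
)

```text
clock: 2.65
position: [0.5392, 0.1868, 0.1013]
tool_rot: [3.141, 0.0, 2.742]
force: [-0.1, -0.3, 1.0]
grip_width: -0.0001
```

Emit:
arm_command(
  gripper=[0,0,0,0,0],
  slide=[
    [0,0,0.15],
    [0,0,0.25],
    [0,0,0.3],
    [0,0,0.3],
    [0,0,0.3],
  ],
  turn=[
    [0,0,0],
    [0,0,0],
    [0,0,0],
    [0,0,0],
    [0,0,0],
  ],
)

```text
clock: 3.28
position: [0.5396, 0.1869, 0.0996]
tool_rot: [3.141, 0.001, 2.742]
force: [-6.1, -1.8, 25.2]
grip_width: 0.0001
```

Emit:
arm_command(
  gripper=[0,8.5,8.5,8.5,8.5],
  slide=[
    [0,0,-3],
    [0,0,-6],
    [0,0,-8],
    [0,0,-8],
    [0,0,-8],
  ],
  turn=[
    [0,0,0],
    [0,0,0],
    [0,0,0],
    [0,0,0],
    [0,0,0],
  ],
)

```text
clock: 3.9
position: [0.5388, 0.1866, 0.1776]
tool_rot: [-3.141, -0.0, 2.742]
force: [-0.5, -0.8, 0.5]
grip_width: 0.0723
```

```bash
python3 - <<'E'
from h import *
s=bot.observe();c=vision.camera_model("wrist");a=vision.grab_frame("wrist");b=vision.grab_frame("side")
cv2.imwrite("pics/w2.png",np.hstack([a[:, :],cv2.resize(b[110:220,210:320],(284,384))[:, :]]))
h=cv2.cvtColor(a,cv2.COLOR_BGR2HSV)
m=(((h[...,0]<9)|(h[...,0]>172))&(h[...,1]>140)&(h[...,2]>40)).astype(np.uint8)
m=cv2.morphologyEx(m,cv2.MORPH_OPEN,np.ones((3,3)))
print(s["clock"],s["position"],s["grip_width"],proj("wrist",np.array([.539,.187,.089])))
for k in cv2.findContours(m,0,2)[0]:
    if cv2.contourArea(k)<300: continue
    (u,v),r=cv2.minEnclosingCircle(k);print(u,v,r,cv2.boundingRect(k),onz(ray("wrist",(u,v),c),.089),onz(ray("wrist",(u,v),c),.101))
E
```

```text
3.9 [0.53880028 0.18663708 0.17763769] 0.07229724732514259 [255.45049169 200.11231319]
484.46551513671875 253.5 31.785770416259766 (453, 226, 59, 57) [0.65210455 0.33898592 0.089     ] [0.64274192 0.3326207  0.101     ]
255.62411499023438 200.73403930664062 27.877857208251953 (228, 173, 56, 55) [0.5397207  0.18696061 0.089     ] [0.53617311 0.18846158 0.101     ]
469.1729736328125 22.466825485229492 43.99603271484375 (426, 0, 82, 56) [0.48144347 0.3624026  0.089     ] [0.4809113  0.35482573 0.101     ]
37.66666793823242 15.066666603088379 40.56834030151367 (0, 0, 78, 47) [0.36858957 0.10599174 0.089     ] [0.37389677 0.11168226 0.101     ]
```

View pics/w2.png

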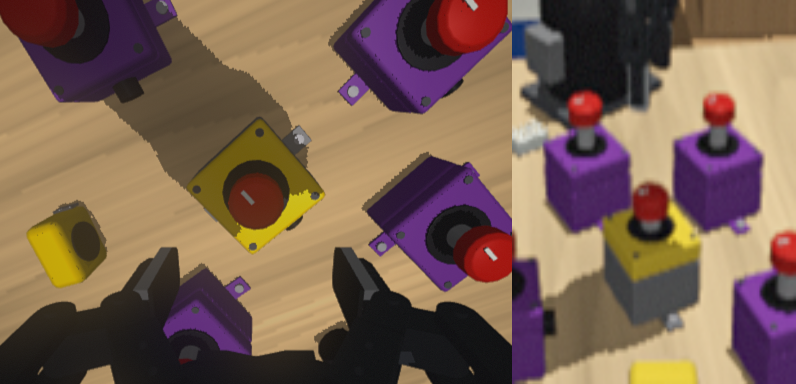

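Latched: the stem is visibly shorter in the side view, and the head is at (0.5397, 0.187). Descending around it with the jaws open.

Emit:
arm_command(
  gripper=[8.5,8.5,8.5,8.5,8.5],
  slide=[
    [-0.1,0,3],
    [-0.1,0,6],
    [-0.1,0,9],
    [-0.1,0,10.4],
    [-0.1,0,10.8],
  ],
  turn=[
    [0,0,0],
    [0,0,0],
    [0,0,0],
    [0,0,0],
    [0,0,0],
  ],
)

```text
clock: 4.62
position: [0.5397, 0.1863, 0.0696]
tool_rot: [-3.141, -0.001, 2.742]
force: [0.3, 0.7, -0.1]
grip_width: 0.0849
```

Emit:
arm_command(
  gripper=[3.5,3.5,3.5,3.5,3.5],
  slide=[
    [0,0,0],
    [0,0,0],
    [0,0,0],
    [0,0,0],
    [0,0,0],
  ],
  turn=[
    [0,0,0],
    [0,0,0],
    [0,0,0],
    [0,0,0],
    [0,0,0],
  ],
  force=80,
)

```text
clock: 5.25
position: [0.5404, 0.1862, 0.0715]
tool_rot: [3.141, 0.001, 2.741]
force: [-4.1, -2.2, 14.4]
grip_width: 0.0394
```

The opening of 39.4 mm is below the head's 42 mm, and there is an upward force of 14 N. I'll look before twisting.

```bash
python3 - <<'E'
from h import *
a=vision.grab_frame("wrist");b=vision.grab_frame("side")
cv2.imwrite("pics/w3.png",np.hstack([a[130:,100:420],cv2.resize(b[120:210,220:310],(460,460),interpolation=2)[:254*2][103:357]]) if 0 else np.hstack([cv2.resize(a[130:384,90:410],(400,380)),cv2.resize(b[125:205,223:305],(390,380),interpolation=2)]))
print(bot.observe())
E
```

```text
{'clock': 5.35, 'qpos': array([-0.46832168,  0.65555571,  0.046026  ,  1.86516106, -0.04774769,
        0.62092887,  0.77768455]), 'qd': array([-6.18813216e-04,  5.31956621e-06,  1.16894291e-03, -1.50242222e-05,
        1.23710127e-03, -2.29426551e-03,  7.26914038e-05]), 'joint_efforts': array([-8.90721325e-01, -8.63236070e+01,  3.33264604e+00, -2.50224710e+01,
       -2.38096789e-01, -1.51468892e+00, -1.55376055e-02]), 'position': array([0.54038763, 0.18624164, 0.07146796]), 'tool_rot': array([3.14104274e+00, 8.78417127e-04, 2.74149035e+00]), 'force': array([-4.24162553, -3.44716911, 13.84402854]), 'moment': array([-0.62770255,  0.81900771,  0.02380619]), 'grip_width': 0.03977900822153542}
```

View pics/w3.png

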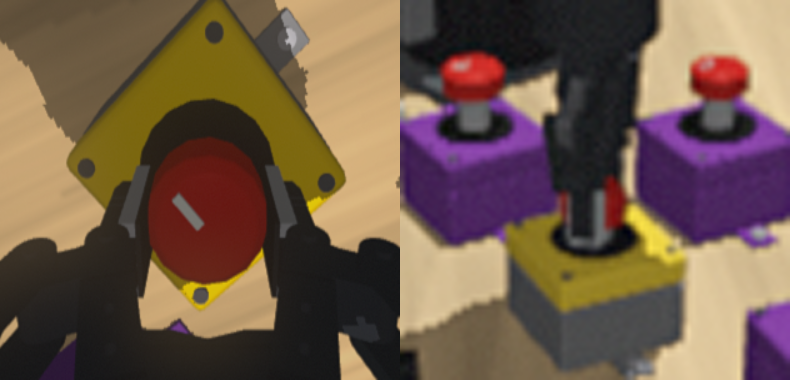

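The jaws enclose the head and the fingertips seem to rest on the collar, which explains the 14 N. I'll open slightly, rise 2.5 mm and regrip.

Emit:
arm_command(
  gripper=[6,6,6,6,6],
  slide=[
    [0,0,0],
    [0,0,0],
    [0,0,-0.1],
    [0,0,-0.25],
    [0,0,-0.25],
  ],
  turn=[
    [0,0,0],
    [0,0,0],
    [0,0,0],
    [0,0,0],
    [0,0,0],
  ],
)

```text
clock: 5.98
position: [0.5401, 0.1865, 0.0729]
tool_rot: [3.141, 0.0, 2.742]
force: [0.5, 0.8, -0.7]
grip_width: 0.0601
```

Emit:
arm_command(
  gripper=[3.5,3.5,3.5,3.5,3.5],
  slide=[
    [0,0,0],
    [0,0,0],
    [0,0,0],
    [0,0,0],
    [0,0,0],
  ],
  turn=[
    [0,0,0],
    [0,0,0],
    [0,0,0],
    [0,0,0],
    [0,0,0],
  ],
  force=80,
)

```text
clock: 6.6
position: [0.54, 0.1862, 0.0732]
tool_rot: [-3.142, 0.0, 2.742]
force: [-1.8, -1.3, 9.4]
grip_width: 0.0396
```

The remaining upward force is the closing swing pushing the head onto its stop, which is harmless. I'm twisting clockwise, which is positive about tool z since that points down.

Emit:
arm_command(
  gripper=[3.5,3.5,3.5,3.5,3.5],
  slide=[
    [0,0,0],
    [0,0,0],
    [0,0,0],
    [0,0,0],
    [0,0,0],
  ],
  turn=[
    [0,0,8],
    [0,0,16],
    [0,0,24],
    [0,0,32],
    [0,0,40],
  ],
)

```text
clock: 7.22
position: [0.5395, 0.1859, 0.0732]
tool_rot: [-3.14, -0.0, 2.039]
force: [-6.9, -3.8, 13.3]
grip_width: 0.0393
```

```bash
python3 -c "
from h import *
s=bot.observe();print(s['tool_rot'],s['moment'],s['qpos'],s['force'],s['grip_width'])"
```

```text
[-3.14045000e+00 -6.50393082e-06  2.03890529e+00] [-0.9928759   1.57861931  0.17652068] [-0.60100555  0.66884944  0.23553628  1.8723649  -0.24812041  0.6298396
  0.25531264] [-6.94862265 -3.79695657 13.28923731] 0.03925489234062991
```

Emit:
arm_command(
  gripper=[3.5,3.5,3.5,3.5,3.5],
  slide=[
    [0,0,0],
    [0,0,0],
    [0,0,0],
    [0,0,0],
    [0,0,0],
  ],
  turn=[
    [0,0,7],
    [0,0,14],
    [0,0,20],
    [0,0,23],
    [0,0,23],
  ],
)

```text
clock: 7.85
position: [0.5392, 0.1858, 0.0731]
tool_rot: [-3.14, 0.001, 1.642]
force: [-8.4, -4.7, 15.9]
grip_width: 0.0399
```

```bash
python3 -c "
from h import *
s=bot.observe();print(s['tool_rot'],s['moment'],s['qpos'],s['force'],s['grip_width'])"
```

```text
[-3.13989814e+00  8.31036628e-04  1.64236476e+00] [-1.0661465   1.86012993  0.93377115] [-0.67452269  0.68570279  0.34265656  1.87650413 -0.3626339   0.64239689
 -0.03823741] [-8.42185829 -4.73260041 15.91896057] 0.039939867188628984
```

The moment rose to 0.93 N m, so the end stop is reached after 63° of tool turn. I'm opening and then rising.

Emit:
arm_command(
  gripper=[8.5,8.5,8.5,8.5,8.5],
  slide=[
    [0,0,0],
    [0,0,0],
    [0,0,0],
    [0,0,0],
    [0,0,0],
  ],
  turn=[
    [0,0,0],
    [0,0,0],
    [0,0,0],
    [0,0,0],
    [0,0,0],
  ],
)

```text
clock: 8.48
position: [0.54, 0.1864, 0.0728]
tool_rot: [-3.142, 0.0, 1.642]
force: [-0.4, 0.1, 0.5]
grip_width: 0.085
```

Emit:
arm_command(
  gripper=[8.5,8.5,8.5,8.5,8.5],
  slide=[
    [0,0,-3],
    [0,0,-7],
    [0,0,-11],
    [0,0,-14],
    [0,0,-14],
  ],
  turn=[
    [0,0,0],
    [0,0,0],
    [0,0,0],
    [0,0,0],
    [0,0,0],
  ],
)

```text
clock: 9.1
position: [0.5409, 0.1867, 0.2148]
tool_rot: [3.138, -0.002, 1.642]
force: [-0.0, -0.5, -1.0]
grip_width: 0.085
```

```bash
python3 - <<'E'
from h import *
a=vision.grab_frame("wrist");b=vision.grab_frame("side")
cv2.imwrite("pics/w4.png",np.hstack([cv2.resize(a,(400,300)),cv2.resize(b[125:305,205:365],(267,300),interpolation=2)]))
s=bot.observe();print(s["clock"],s["position"],s["force"],s["grip_width"])
c=vision.camera_model("wrist");R=[]
for im,n,nr in((a,"wrist",None),(b,"side",(263,165))):
    nr=nr or proj("wrist",np.array([.539,.187,.1]))
    h=cv2.cvtColor(im,cv2.COLOR_BGR2HSV)
    m=(((h[...,0]<9)|(h[...,0]>172))&(h[...,1]>140)&(h[...,2]>40)).astype(np.uint8)
    k,l,st,cc=cv2.connectedComponentsWithStats(m)
    i=min((i for i in range(1,k) if st[i,4]>20),key=lambda i:np.hypot(*(cc[i]-nr)))
    print(n,nr,cc[i],st[i]);R.append(ray(n,st[i,:2]+(st[i,2:4]-1)/2))
print(tri(R))
E
```

```text
9.2 [0.53980982 0.18647387 0.21248999] [-0.81862339  0.79256755 -0.30095788] 0.0850203828558401
wrist [253.44027501 191.58663277] [252.59399773 192.65515289] [ 228  168   50   49 1766]
side (263, 165) [263.08035714 163.82142857] [257 159  13  11 112]
[0.53711447 0.18646284 0.09914997]
```

View pics/w4.png

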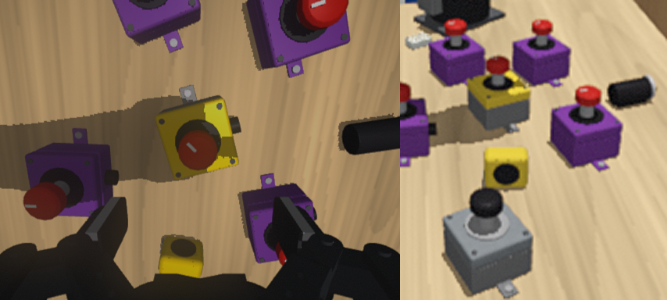

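The red head is back up: its side-view centroid is at row 163.8, against 163.7 at the start. The white mark kept its direction in the turned wrist camera, so it turned with the tool. The black button is up and the tool is clear.

```bash
python3 -c "
from workcell import job_done
print(job_done())"
```

```text
the job is handed in; nothing more can be done
None
```

I pressed the red mushroom on the yellow-topped box down until it latched, twisted it clockwise to its end stop and let go. It sprang back up, and I handed the job in at about 9.2 s. No verdict was reported.

- **Press:** With the fingers closed, the head met its hard stop at TCP height 0.0996 m with 25 N. The side view then showed it latched.
- **Twist:** The tool turned 63° clockwise, and the twisting moment rose from 0.18 to 0.93 N m, which I read as the end stop.
- **Last checks:** The red head was back at its starting row in the side view (163.8 against 163.7), at a measured height of 99 mm (101 mm expected when up). The black button was up in the picture. The gripper was clear, with no more than about 1 N on any axis.
- **Readings that disagreed:** The grip read 39–40 mm on the 42 mm head, and an upward force of 9–16 N remained while gripping. I regripped 2.5 mm higher, but that only partly reduced the force. I put the rest down to the closing fingers pushing the head onto its stop, but did not confirm that.

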